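# Load the film carton into its bench holder

## Task

Slide the long narrow carton of sealing film lengthwise into the metal holder on the bench until it comes up against the stop hidden inside, then let go and leave it there, lying flat. Either end may go in first, and part of it stays outside. Leave the square carton and the bottle where they are.

Things in the scene. Friction and masses are not known exactly. Their poses are not given: they have to be found in the camera images.
- film_carton_center (a point): Centre (27.5 mm above its underside) of the loose film carton: closed, stiff, white and purple, 55 mm wide (x axis), 115 mm long (y axis), 55 mm high (z axis), under 0.2 kg. It lies flat on the bench, long axis pointing roughly away from the robot. Either end may lead; hold it across its width near the end that stays outside.
- holder: Fixed grey metal sleeve, no floor, mouth roughly towards the robot. Origin: middle of the mouth at bench level; x: level, inward; z up. Inside 71 wide (y), 63 high; outside 110 long, 70 high; first 12 mm flared to 88 wide; 3 mm high flanges reach 53 mm either side. Rigid stop plate inside, hard to see, 50 to 72 mm in from the mouth, differing each time: feel for it; 43 to 65 mm of carton stay out.
- cryo_carton: Bystander: flat square white and blue carton, 130 x 130 x 50 mm, loose. Origin: centre of its underside.
- bottle: Bystander: small upright bottle with a screw cap, 46 mm across, 90 mm high, loose. Origin: centre of its underside.
Not all that is in view belongs to the job. Leave any pink look-alike of the part that bears film_carton_center alone. Leave any yellow look-alike of the holder alone.

How it is judged:
By the outcome, as a careful person would: the job done as asked, in the order asked, and still so for the second after the job is handed in, with the robot touching nothing.
It also fails if it takes over 40 s, if anything falls off the work surface, if the arm or the gripper's body presses on something with over 40 N, if the wrist force passes 120 N, or if a joint passes its speed limit or range.

## Robot

A 6-joint arm with a two-finger parallel gripper is mounted at the origin on a cart in front of the work surface, level with it; the furniture and walls round the work are solid. World frame = base frame: x ahead of the robot, y to its left, z up, the work surface at z = 0. Lengths are in m, angles in rad, forces in N, time in s.
With the tool pointing down it reaches from about 0.25 to 0.85 m from the base axis. Payload 12.5 kg.
Tool frame: the origin (TCP) lies at the very end of the fingers, on their centre line; the grasp point (between the pads) lies 19 mm behind it; z points along the fingers, y is the line along which they close (so a half turn about z gives the same grasp; the last joint's range is limited). The gripper opens to 93 mm and grips with 3 to 60 N. Pads are 15 mm wide; open, the fingers measure 128 mm over their backs; the gripper's body (75 mm by 188 mm) begins 65 mm behind the grasp point.
Start: joints at [1.088, 0.351, 1.652, -0, 1.139, -0.085], TCP at [0.213, 0.507, 0.182] pointing down, gripper open.
Joint ranges: [-2.75, 2.75], [-0.79, 2.1], [0.01, 2.65], [-1.57, 4.71], [0.07, 3.14], [-2.87, 2.87]. Speed limits (rad/s): [2.22, 2.22, 2.79, 3.14, 3.14, 3.14].

## Interface

Orientations are given as a rotation vector (axis times angle).
In Python, from rig import robot, optics, sign_off, models gives the robot as it stands.
- The arm moves only by the tool servo_tool, never from a script. Its argument "deltas" is a list that holds one entry, the list of rows, each a list of 7 numbers: the turn, a rotation vector about the world's x, y, z in rad, then the shift along the world's x, y, z in mm, then the closure, from 0 (fully open) to 1 (shut). A call has 1 to 8 rows; each row is the pose to reach, as a shift and turn from the pose commanded when the call began; what a row does not reach only later rows make up. A row lasts 1/10 s, in which the tool goes at most 50 mm and 8.59 degrees, less where a joint would pass 70% of its speed; a pose out of reach is approached as far as the arm can. A call with a gripper value outside its range is refused whole. The fingers move at their own pace and stop on an object; "grip_force" is the grip in N (left out, the last holds). Time passes only in rows, so rows that repeat a pose let the fingers close. It gives the time, the measured TCP pose, the force, the opening and the grip force at its end, in the units of the state.
- robot.read_state(): the state, without advancing time (a new reading comes with each control period).
- optics.read_camera(name): name is "side" or "top"; returns a dict with "frame" (384x512x3 uint8, red, green, blue), "range_z" (384x512 float32, m along the optical axis (not along the pixel's ray), 0 where there is no reading), "mtx" (3x3 intrinsics, pixels), "camera_from_world" (4x4, takes a point from world to camera coordinates). Camera axes: x right, y up, looking along -z (the intrinsics and any distortion apply to the point x, -y, -z); pixel columns grow to the right and rows downward; lengths in m; the calibration is good to about 2 mm. A picture is of the moment at which its call begins.
- sign_off(): hands the job in; it is judged then, once.
Trained networks look in a picture, given as the dict that the camera call returned (one of the last four; its "shot" number tells which), for a name from the list of things; names that differ only in an ending like _2 or _b are one class to them, and where a whole thing is asked for, a point or a joint stands for the part that bears it (a point fixed in the world has none). Each returns a list of dicts, best first, with "score" (0 to 1); they miss things now and then, are a little off and sometimes report something else, mostly with a low value. They report only what shows in the picture. A call takes as long as a camera call. They do not tell look-alikes from the thing itself.
- models.masks_of(picture, query): "pixels" (384x512 bool, what is visible of it) and "box" ([left, top, right, bottom] in pixels, round what is visible of it).
The state is a dict: "time": time; "qpos": joint angles; "joint_velocities": joint speeds; "joint_efforts": joint torques, N m; "eef_pos": TCP position; "eef_rot": TCP orientation; "wrist_force": force on the tool from outside, world axes, zero at the start; "torque": the same for the moment, N m; "width": opening from 0.0 (shut) to 1.0 (fully open); "grip_force": force on a finger pad.
Only numpy, scipy, OpenCV 4.12 (cv2) and the standard library are available. Lean on these libraries where they do the work, as an engineer would, in place of code of your own. Each camera call takes 0.05 s, during which the arm holds its last target. There are 200 camera calls.

## Working session

There is one attempt and no reset: what is moved stays moved. The work goes in short steps, Python scripts to look and compute and a tool call to move; the robot and the scene stay as the last step left them, time stands still between calls to the robot, and variables do not carry over. Pictures are saved under pics/ and viewed, at most 10 in all, crops included, and the job is handed in when it is done.

Besides the shell and the picture viewer there is one more tool, called after "Request:" as a command line: name --argument value ..., lists and objects as JSON in quotes. servo_tool: Moves the arm, as the interface text tells. Its arguments: {"type":"object","properties":{"deltas":{"type":"array"},"grip_force":{"type":"number"}},"required":["deltas"]}

```bash
mkdir -p pics; cat > h.py <<'E'
import numpy as np, cv2
from rig import robot, optics, sign_off, models
def cloud(p):
    z=p["range_z"].astype(float); K=p["mtx"]; v,u=np.mgrid[0:384,0:512]
    c=np.stack([(u-K[0,2])/K[0,0]*z, -(v-K[1,2])/K[1,1]*z, -z, np.ones_like(z)],-1)
    w=(c@np.linalg.inv(p["camera_from_world"]).T)[...,:3]; w[z<=0]=np.nan
    return w
E
python3 - <<'E'
from h import *
ims=[]
for n in ("top","side"):
    p=optics.read_camera(n); w=cloud(p); np.save(n+"_w.npy",w); im=p["frame"].copy(); np.save(n+"_im.npy",im)
    for q in ("film_carton_center","holder","cryo_carton","bottle"):
        for d in models.masks_of(p,q)[:3]:
            m=d["pixels"]; pts=w[m]; pts=pts[~np.isnan(pts[:,0])]
            print(n,q,round(d["score"],2),np.round(d["box"]),m.sum(),np.round(np.percentile(pts,[2,50,98],axis=0),3).tolist() if len(pts) else None, im[m].mean(0).round())
            if len(pts)>20:
                t=pts[pts[:,2]>np.percentile(pts[:,2],98)-.006]
                r=cv2.minAreaRect((t[:,:2]*1000).astype(np.float32)); print("   toprect",np.round(r[0],1),np.round(r[1],1),round(r[2],1))
    cv2.imwrite(f"pics/{n}0.png",cv2.cvtColor(im,cv2.COLOR_RGB2BGR))
print(robot.read_state())
E
```

```text
top film_carton_center 0.83 [255. 201. 286. 224.] 424 [[0.379, -0.116, 0.043], [0.414, -0.062, 0.056], [0.452, -0.012, 0.064]] [162.  85. 106.]
   toprect [415.7 -62.1] [ 54.7 111.8] 23.0
top film_carton_center 0.56 [298. 175. 321. 205.] 427 [[0.446, -0.256, 0.022], [0.501, -0.216, 0.055], [0.555, -0.18, 0.065]] [137. 126. 134.]
   toprect [ 500.4 -216.2] [ 52.1 111.6] 67.1
top holder 0.94 [181. 180. 214. 216.] 766 [[0.41, 0.167, -0.003], [0.466, 0.215, 0.065], [0.521, 0.275, 0.075]] [159. 135.  33.]
   toprect [463.  219.4] [108.5  76.8] 16.8
top holder 0.73 [209. 138. 243. 165.] 677 [[0.596, 0.056, -0.004], [0.65, 0.106, 0.065], [0.7, 0.159, 0.076]] [85. 92. 94.]
   toprect [647.9 105. ] [108.1  73.4] 11.0
top cryo_carton 0.68 [132. 173. 168. 206.] 1168 [[0.443, 0.332, 0.025], [0.505, 0.392, 0.05], [0.567, 0.459, 0.06]] [118. 124. 133.]
   toprect [501.9 395.2] [128.5 127.3] 1.0
top bottle 0.54 [356. 179. 376. 191.] 152 [[0.495, -0.456, 0.011], [0.514, -0.434, 0.076], [0.535, -0.421, 0.097]] [ 63.  76. 104.]
   toprect [ 516.1 -442.3] [30.3 34.3] 33.0
side film_carton_center 0.73 [
[... 1058 characters left out ...]
 0.5, 'qpos': array([ 1.08842384e+00,  3.50713318e-01,  1.65181380e+00, -2.02736136e-05,
        1.13906362e+00, -8.46092754e-02]), 'joint_velocities': array([ 1.91563213e-03,  3.85556637e-04, -2.23586250e-05, -4.44546499e-04,
       -3.52279888e-03,  4.35998153e-04]), 'joint_efforts': array([ 7.79549027e-04, -4.96956646e+01, -2.85334182e+01,  6.98888185e-02,
        2.24209763e-02, -3.00080865e-05]), 'eef_pos': array([0.21302733, 0.50705639, 0.18202   ]), 'eef_rot': array([ 6.20677552e-01,  3.07965085e+00, -5.20727802e-06]), 'wrist_force': array([-0.21906584, -1.34555437,  0.91088836]), 'torque': array([-0.01842617, -0.00977597,  0.01413982]), 'grip_force': 0.0, 'width': 0.9977937226787166}
```

View pics/top0.png

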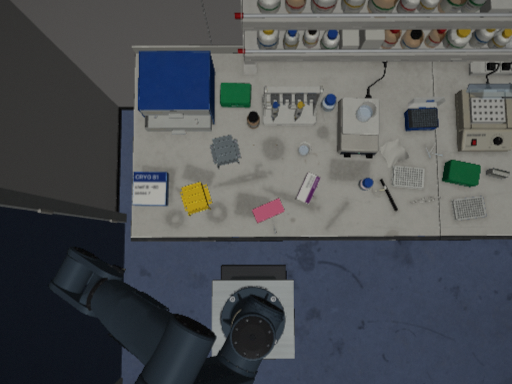

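View pics/side0.png

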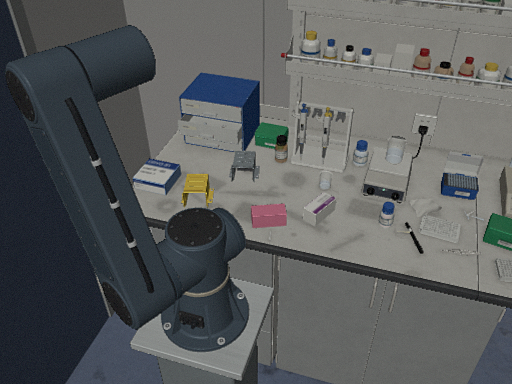

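Top view: the white and purple carton is at about px (308,187), the grey holder at (226,151). The pink carton and the yellow holder are decoys. Next I refine both poses.

```bash
cat > fit.py <<'E'
from h import *
from scipy.optimize import minimize
def rectfit(P,L,W,c0,y0):
    # pose whose rectangle L x W best wraps the points: penalise points outside, plus edge percentile symmetry
    best=None
    for a in np.radians(np.arange(y0-20,y0+20.1,.5)):
        d=np.array([np.cos(a),np.sin(a)]); n=np.array([-d[1],d[0]])
        u,v=P@d,P@n
        lu,hu=np.percentile(u,[1.5,98.5]); lv,hv=np.percentile(v,[1.5,98.5])
        s=(hv-lv)+(hu-lu)*.3
        if best is None or s<best[0]: best=(s,np.degrees(a),(d*(lu+hu)/2+n*(lv+hv)/2)*1000,(hu-lu)*1000,(hv-lv)*1000)
    return best
E
python3 - <<'E'
from fit import *
big=[]
for n in ("top","side"):
    p=optics.read_camera(n); w=cloud(p)
    W=w.reshape(-1,3)
    for nm,c,y0,zl,zh in (("carton",(.5,-.217),-23,.047,.068),("holder",(.648,.104),12,.058,.080)):
        m=(np.hypot(W[:,0]-c[0],W[:,1]-c[1])<.085)&(W[:,2]>zl)&(W[:,2]<zh)
        P=W[m]; r=rectfit(P[:,:2],0,0,c,y0)
        print(n,nm,m.sum(),"yaw",r[1],"c",r[2].round(1),"LW",round(r[3],1),round(r[4],1),"z",np.median(P[:,2]).round(4))
    H=W[(np.hypot(W[:,0]-.648,W[:,1]-.104)<.1)]
    print(np.histogram(H[:,2],bins=np.arange(-.01,.1,.01))[0])
    im=p["frame"]
    x0,y0=(200,110) if n=="top" else (215,130)
    big.append(cv2.resize(im[y0:y0+110,x0:x0+140],None,fx=2.8,fy=2.8*1.8,interpolation=cv2.INTER_CUBIC))
cv2.imwrite("pics/c.png",cv2.cvtColor(np.hstack(big),cv2.COLOR_RGB2BGR))
E
```

```text
top carton 416 yaw -25.5 c [ 500.3 -218.2] LW 112.4 53.2 z 0.0553
top holder 544 yaw 12.000000000000002 c [648.9 104.2] LW 107.1 74.5 z 0.0665
[585 712  43   2   1   1  38 403 116   2]
side carton 402 yaw -22.5 c [ 499.5 -220.4] LW 115.9 56.8 z 0.054
side holder 353 yaw 12.000000000000002 c [648.5 102.3] LW 109.0 76.0 z 0.0652
[619 394  32  17  17  16  28 319  25  12]
```

View pics/c.png

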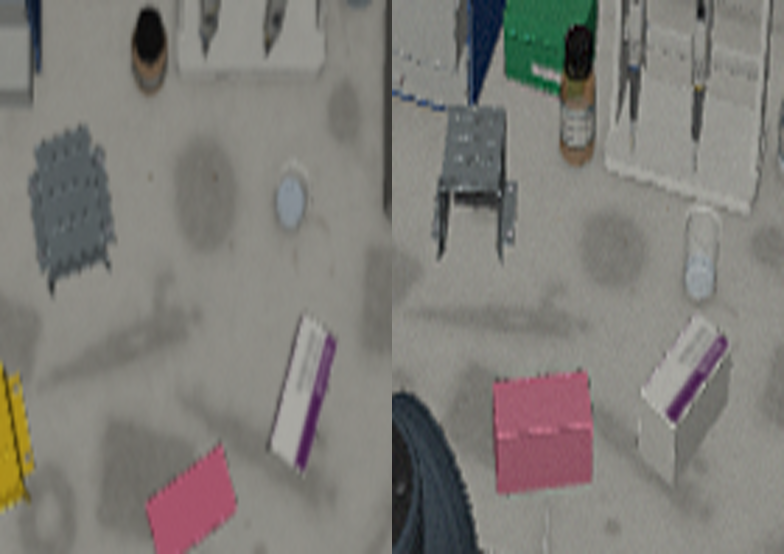

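Both mouth wings face the robot. The carton is centred at (500,-219) mm with yaw about -24°; the holder's yaw is 12° and its mouth is near (595,92). Now I move above the grasp point, which is 40 mm back from the carton's centre.

Request:
servo_tool --deltas '[[[0,0,0,16,-44,0,0],[0,0,0,31,-89,0,0],[0,0,0,47,-133,0,0],[0,0,0,63,-178,0,0],[0,0,0,78,-222,0,0],[0,0,0,94,-266,0,0],[0,0,0,110,-311,0,0],[0,0,0,125,-355,0,0]]]'

```text
time: 1.4
eef_pos: [0.3384, 0.1503, 0.1823]
eef_rot: [0.62, 3.079, 0.001]
wrist_force: [0.7, 0.5, 0.3]
width: 0.995
grip_force: 0.0
```

Request:
servo_tool --deltas '[[[0,0,0,16,-44,0,0],[0,0,0,31,-89,0,0],[0,0,-0.01,47,-133,0,0],[0,0,-0.02,63,-178,0,0],[0,0,-0.02,78,-222,0,0],[0,0,-0.02,94,-266,-20,0],[0,0,-0.02,110,-311,-40,0],[0,0,-0.02,125,-355,-60,0]]]'

```text
time: 2.2
eef_pos: [0.4625, -0.2022, 0.1227]
eef_rot: [0.652, 3.072, -0.0]
wrist_force: [0.9, 1.0, 0.7]
width: 1.0
grip_force: 0.0
```

```bash
python3 - <<'E'
from h import *
from scipy.spatial.transform import Rotation as R
s=robot.read_state(); print(s["time"],s["eef_pos"],s["qpos"],s["wrist_force"]); M=R.from_rotvec(s["eef_rot"]).as_matrix(); print(M.round(3),np.degrees(np.arctan2(M[1,0],M[0,0])))
p=optics.read_camera("side"); cv2.imwrite("pics/d.png",cv2.cvtColor(cv2.resize(p["frame"][120:280,200:400],None,fx=3.5,fy=3.5,interpolation=cv2.INTER_CUBIC),cv2.COLOR_RGB2BGR))
E
```

```text
2.2 [ 0.46249716 -0.20222864  0.12274877] [-5.04496513e-01  3.43109520e-01  1.82738985e+00  8.16522618e-05
  9.70270260e-01 -1.65716869e+00] [0.91025265 1.04884782 0.6544511 ]
[[-0.914  0.406  0.001]
 [ 0.406  0.914 -0.   ]
 [-0.001 -0.    -1.   ]] 156.04060909557114
```

View pics/d.png

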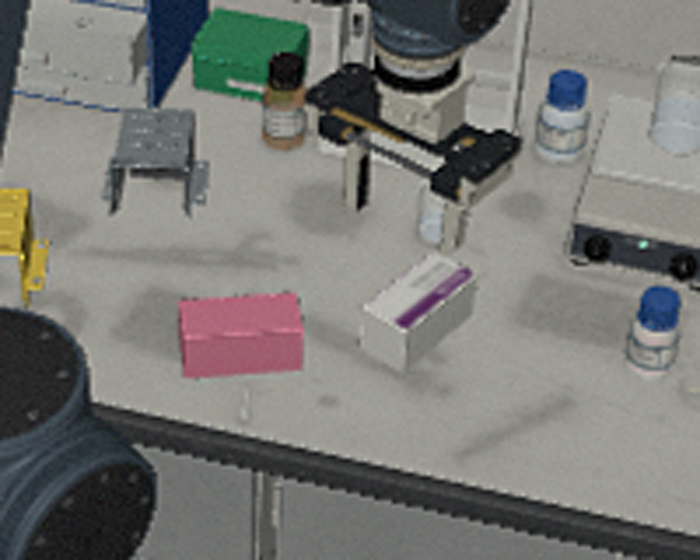

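The gripper is above and aligned with the carton (crop px 420,310). I'll descend and close.

Request:
servo_tool --deltas '[[[0,0,0,0,0,-30,0],[0,0,0,0,0,-60,0],[0,0,0,0,0,-85,0],[0,0,0,0,0,-102,0],[0,0,0,0,0,-110,0],[0,0,0,0,0,-110,0.3],[0,0,0,0,0,-110,0.4],[0,0,0,0,0,-110,0.5]]]' --grip_force 15

```text
time: 3.05
eef_pos: [0.4627, -0.2004, 0.0143]
eef_rot: [0.651, 3.072, -0.001]
wrist_force: [-0.2, -0.4, -0.1]
width: 0.792
grip_force: 0.0
```

Request:
servo_tool --deltas '[[[0,0,0,0,0,0,0.6],[0,0,0,0,0,0,0.7],[0,0,0,0,0,0,0.7],[0,0,0,0,0,0,0.7]]]' --grip_force 20

```text
time: 3.45
eef_pos: [0.4623, -0.2001, 0.0137]
eef_rot: [0.651, 3.073, -0.0]
wrist_force: [-1.7, 1.2, 6.3]
width: 0.589
grip_force: 20.0
```

Request:
servo_tool --deltas '[[[0,0,0,0,0,15,0.7],[0,0,0,0,0,45,0.7],[0,0,0,0,8,75,0.7],[0,0,0.06,0,30,80,0.7],[0,0,0.16,2,62,80,0.7],[0,0,0.26,3,100,80,0.7],[0,0,0.36,4,138,80,0.7],[0,0,0.46,5,176,80,0.7]]]' --grip_force 25

```text
time: 4.25
eef_pos: [0.4667, -0.0227, 0.0932]
eef_rot: [0.072, -3.14, -0.0]
wrist_force: [0.5, -1.4, -0.8]
width: 0.588
grip_force: 25.0
```

Request:
servo_tool --deltas '[[[0,0,0.08,0,35,0,0.7],[0,0,0.14,1,65,0,0.7],[0,0,0.17,1,85,0,0.7],[0,0,0.17,1,89,-20,0.7],[0,0,0.17,1,89,-40,0.7],[0,0,0.17,1,89,-50,0.7],[0,0,0.17,1,89,-50,0.7]]]'

```text
time: 4.95
eef_pos: [0.4671, 0.0648, 0.0423]
eef_rot: [0.332, -3.121, -0.0]
wrist_force: [-0.9, -0.1, -1.8]
width: 0.586
grip_force: 25.0
```

```bash
python3 - <<'E'
from fit import *
from scipy.spatial.transform import Rotation as R
s=robot.read_state(); M=R.from_rotvec(s["eef_rot"]).as_matrix(); print(s["time"],s["eef_pos"],s["wrist_force"],s["width"],np.degrees(np.arctan2(-M[1,0],-M[0,0])),s["qpos"].round(2))
for n in ("side","top"):
    p=optics.read_camera(n); W=cloud(p)
    for q in ("film_carton_center",):
        for d in models.masks_of(p,q)[:3]:
            P=W[d["pixels"]]; P=P[~np.isnan(P[:,0])]; print(n,round(d["score"],2),d["box"],np.percentile(P,[2,50,98],axis=0).round(3).tolist())
    if n=="side": cv2.imwrite("pics/e.png",cv2.cvtColor(cv2.resize(p["frame"][120:270,190:350],None,fx=3.9,fy=3.9,interpolation=cv2.INTER_CUBIC),cv2.COLOR_RGB2BGR))
E
```

```text
4.95 [0.46713633 0.06477405 0.04226558] [-0.86085915 -0.10650877 -1.81241274] 0.5861351379211561 12.152005667166424 [ 0.04  0.42  1.96 -0.    0.76 -1.74]
side 0.76 [231.1, 170.0, 249.6, 202.0] [[0.446, 0.034, 0.032], [0.463, 0.067, 0.079], [0.542, 0.099, 0.086]]
side 0.68 [251.5, 206.0, 287.5, 228.6] [[0.371, -0.123, 0.004], [0.402, -0.069, 0.049], [0.449, -0.009, 0.059]]
top 0.78 [254.3, 199.9, 285.9, 225.8] [[0.375, -0.115, 0.002], [0.414, -0.062, 0.055], [0.455, -0.008, 0.064]]
```

View pics/e.png

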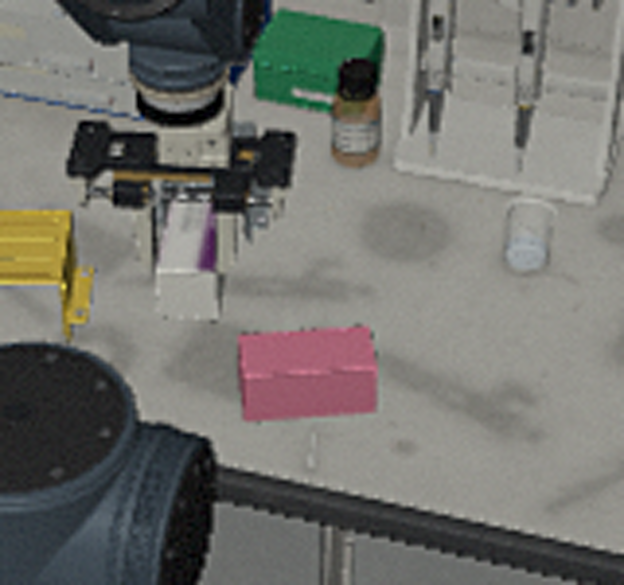

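The carton is held level at crop px (190,260) and is in line with the mouth. I'll lower it to just above the bench and start in.

Request:
servo_tool --deltas '[[[0,0,0,0,0,-12,0.7],[0,0,0,0,0,-22,0.7],[0,0,0,0,0,-27,0.7],[0,0,0,0,0,-27,0.7],[0,0,0,10,2,-27,0.7],[0,0,0,20,4,-27,0.7],[0,0,0,30,6,-27,0.7],[0,0,0,35,7,-27,0.7]]]'

```text
time: 5.95
eef_pos: [0.5047, 0.0722, 0.0166]
eef_rot: [-0.333, 3.123, -0.0]
wrist_force: [-0.9, -0.5, -2.4]
width: 0.586
grip_force: 25.0
```

Request:
servo_tool --deltas '[[[0,0,0,6,1,0,0.7],[0,0,0,12,3,0,0.7],[0,0,0,18,4,0,0.7],[0,0,0,24,5,0,0.7],[0,0,0,29,6,0,0.7],[0,0,0,34,7,0,0.7],[0,0,0,38,8,0,0.7],[0,0,0,38,8,0,0.7]]]'

```text
time: 6.75
eef_pos: [0.5415, 0.08, 0.0163]
eef_rot: [-0.333, 3.124, -0.0]
wrist_force: [0.2, 0.7, -0.8]
width: 0.586
grip_force: 25.0
```

Request:
servo_tool --deltas '[[[0,0,0,2,0.4,-1,0.7],[0,0,0,4,0.8,-2,0.7],[0,0,0,6,1.2,-2,0.7],[0,0,0,6,1.2,-2,0.7]]]'

```text
time: 7.15
eef_pos: [0.5473, 0.0812, 0.0144]
eef_rot: [-0.333, 3.124, -0.0]
wrist_force: [1.4, -0.2, -0.6]
width: 0.586
grip_force: 25.0
```

Request:
servo_tool --deltas '[[[0,0,0,1.5,0.3,0,0.7],[0,0,0,3,0.6,0,0.7],[0,0,0,4,0.8,0,0.7],[0,0,0,4,0.8,0,0.7]]]'

```text
time: 7.55
eef_pos: [0.5512, 0.082, 0.0143]
eef_rot: [-0.333, 3.124, 0.0]
wrist_force: [0.7, -1.1, -1.1]
width: 0.588
grip_force: 25.0
```

Request:
servo_tool --deltas '[[[0,0,0,1.5,0.3,0,0.7],[0,0,0,3,0.6,0,0.7],[0,0,0,3,0.6,0,0.7]]]'

```text
time: 7.85
eef_pos: [0.5543, 0.0826, 0.0144]
eef_rot: [-0.333, 3.124, -0.0]
wrist_force: [-0.6, -0.3, -1.4]
width: 0.59
grip_force: 25.0
```

Request:
servo_tool --deltas '[[[0,0,0,1.5,0.3,0,0.7],[0,0,0,3,0.6,0,0.7],[0,0,0,3,0.6,0,0.7]]]'

```text
time: 8.15
eef_pos: [0.5573, 0.0832, 0.0144]
eef_rot: [-0.333, 3.124, -0.0]
wrist_force: [0.1, -0.3, -1.0]
width: 0.586
grip_force: 25.0
```

Request:
servo_tool --deltas '[[[0,0,0,1.5,0.3,0,0.7],[0,0,0,3,0.6,0,0.7],[0,0,0,3,0.6,0,0.7]]]'

```text
time: 8.45
eef_pos: [0.5603, 0.0838, 0.0143]
eef_rot: [-0.333, 3.124, 0.0]
wrist_force: [-0.2, -0.0, -1.1]
width: 0.583
grip_force: 25.0
```

Request:
servo_tool --deltas '[[[0,0,0,1.5,0.3,0,0.7],[0,0,0,3,0.6,0,0.7],[0,0,0,3,0.6,0,0.7]]]'

```text
time: 8.75
eef_pos: [0.5618, 0.084, 0.0139]
eef_rot: [0.333, -3.121, 0.0]
wrist_force: [-5.2, -2.9, 0.6]
width: 0.583
grip_force: 25.0
```

Contact at a depth of about 65 mm, which is plausible for the stop. I'll press slightly more to confirm.

Request:
servo_tool --deltas '[[[0,0,0,1,0.2,0,0.7],[0,0,0,2,0.4,0,0.7],[0,0,0,2,0.4,0,0.7]]]'

```text
time: 9.05
eef_pos: [0.5618, 0.0841, 0.0137]
eef_rot: [0.333, -3.116, 0.001]
wrist_force: [-14.5, -3.9, 7.9]
width: 0.584
grip_force: 25.0
```

Request:
servo_tool --deltas '[[[0,0,0,-1.5,-0.3,0,0.7],[0,0,0,-1.5,-0.3,0,0.5],[0,0,0,-1.5,-0.3,0,0.3],[0,0,0,-1.5,-0.3,0,0.1],[0,0,0,-1.5,-0.3,0,0.1],[0,0,0,-1.5,-0.3,0,0.1]]]' --grip_force 5

```text
time: 9.65
eef_pos: [0.5639, 0.0845, 0.0145]
eef_rot: [-0.333, 3.123, 0.0]
wrist_force: [0.1, 0.2, 0.9]
width: 0.872
grip_force: 0.0
```

Request:
servo_tool --deltas '[[[0,0,0,0,0,5,0.1],[0,0,0,0,0,20,0.1],[0,0,0,0,0,45,0.1],[0,0,0,0,0,75,0.1],[0,0,0,0,0,110,0.1],[0,0,0,-40,-10,130,0.1],[0,0,0,-85,-20,140,0.1],[0,0,0,-130,-30,150,0.1]]]'

```text
time: 10.45
eef_pos: [0.4322, 0.0542, 0.1658]
eef_rot: [-0.333, 3.122, -0.0]
wrist_force: [0.9, -0.2, 0.2]
width: 0.902
grip_force: 0.0
```

Request:
servo_tool --deltas '[[[0,0,0,0,-40,0,0.1],[0,0,0,0,-85,0,0.1],[0,0,0,0,-130,0,0.1],[0,0,0,0,-175,0,0.1],[0,0,0,0,-200,0,0.1],[0,0,0,0,-200,0,0.1]]]'

```text
time: 11.05
eef_pos: [0.4337, -0.1482, 0.1655]
eef_rot: [-0.327, 3.123, -0.002]
wrist_force: [-0.5, -0.4, 0.8]
width: 0.901
grip_force: 0.0
```

```bash
python3 - <<'E'
from fit import *
ims=[]
for n in ("top","side"):
    p=optics.read_camera(n); W=cloud(p)
    for d in models.masks_of(p,"film_carton_center")[:3]:
        P=W[d["pixels"]]; P=P[~np.isnan(P[:,0])]; print(n,round(d["score"],2),np.round(d["box"]),np.percentile(P,[2,50,98],axis=0).round(3).tolist())
    a=np.radians(12); W=W.reshape(-1,3); Q=W[:,:2]-[.595,.092]; u=Q@[np.cos(a),np.sin(a)]; v=Q@[-np.sin(a),np.cos(a)]
    m=(u>-.1)&(u<-.004)&(abs(v)<.045)&(W[:,2]>.02)
    t=m&(W[:,2]>.045); print("out",u[m].min(),np.percentile(u[t],2),"v",np.percentile(v[t],[2,98]),"z",np.median(W[t,2]),"tilt",np.polyfit(u[t],W[t,2],1),"yawslope",np.median(v[t&(u<-.03)])-np.median(v[t&(u>-.03)]))
    x0,y0=(195,115) if n=="top" else (200,130)
    ims.append(cv2.resize(p["frame"][y0:y0+90,x0:x0+90],None,fx=4.4,fy=4.4,interpolation=cv2.INTER_CUBIC))
cv2.imwrite("pics/f.png",cv2.cvtColor(np.hstack(ims),cv2.COLOR_RGB2BGR))
E
```

```text
top 0.65 [222. 163. 240. 180.] [[0.544, 0.057, 0.018], [0.569, 0.084, 0.055], [0.598, 0.112, 0.063]]
top 0.63 [252. 201. 273. 223.] [[0.373, -0.065, -0.002], [0.406, -0.038, 0.055], [0.44, -0.008, 0.065]]
out -0.05001933522372527 -0.048496151749790745 v [-0.02825398  0.02459131] z 0.055194521811164465 tilt [0.00968649 0.05549809] yawslope 0.00024267304743747116
side 0.7 [234. 170. 257. 191.] [[0.541, 0.052, 0.002], [0.557, 0.077, 0.047], [0.642, 0.116, 0.059]]
side 0.66 [253. 205. 287. 230.] [[0.37, -0.124, 0.004], [0.402, -0.068, 0.049], [0.448, -0.011, 0.059]]
out -0.05757885626106466 -0.054148838480519726 v [-0.03124563  0.02373963] z 0.05385810757464704 tilt [0.05021544 0.0549607 ] yawslope -0.002262305798249822
```

View pics/f.png

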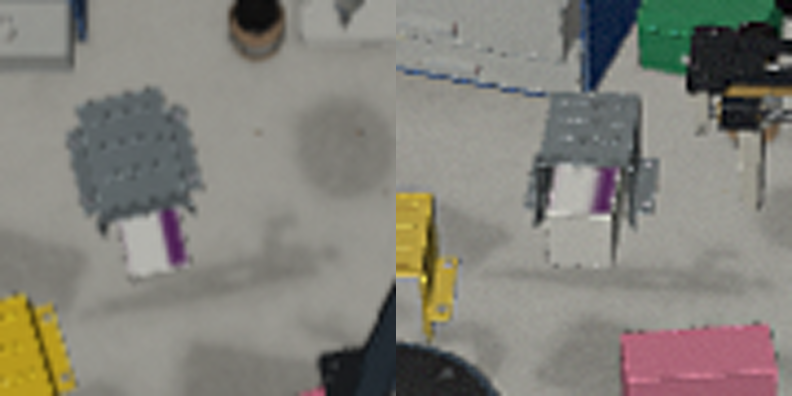

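The carton is inside the holder (crop px 155,240 in the top view). It lies flat and straight with about 50 mm outside, and the gripper is clear. Handing in.

```bash
python3 -c "
from rig import sign_off
print(sign_off())"
```

```text
the job is handed in; nothing more can be done
None
```

The film carton is in the grey holder, pushed up against the stop at about 65 mm in and released lying flat with about 50 mm outside. I never touched the square carton or the bottle, and the job was handed in at about 11 s of the 40 s allowed.

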